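# Blank off the wax pot with a keyed camlock cap

### The arm

A 6-joint arm with a two-finger parallel gripper is mounted at the origin on the work surface. World frame = base frame: x ahead of the robot, y to its left, z up, the work surface at z = 0. Lengths are in m, angles in rad, forces in N, time in s.
With the tool pointing down it reaches from about 0.275 to 0.875 m from the base axis. Payload 12.5 kg.
Tool frame: the origin (TCP) lies on the centre line of the jaws, within the pads' length; the fingertips stand r.finger_overhang ahead of it and the grasp point (between the pads) lies 3 mm ahead of it (r.finger_overhang is the distance from the TCP to the fingertips, in m); z points along the fingers, y is the direction in which the jaws open and shut (so a half turn about z gives the same grasp; the last joint's range is limited). The gripper opens to 85 mm and grips with 20 to 120 N. Pads are 22 mm wide; open, the fingers measure 114 mm over their backs; the gripper's body (76 mm by 85 mm) begins 54 mm behind the grasp point. The pads swing forward as they close: fully open they stand 13 mm farther back than shut.
Start: joints at [1.211, 0.351, 1.652, -0, 1.139, -0.085], TCP at [0.149, 0.529, 0.253] pointing down, gripper open.
Joint ranges: [-2.75, 2.75], [-0.79, 2.1], [0.01, 2.65], [-1.57, 4.71], [0.07, 3.14], [-2.87, 2.87]. Speed limits (rad/s): [2.22, 2.22, 2.79, 3.14, 3.14, 3.14].

### API

Orientations are given as a unit quaternion [x, y, z, w].
In Python, from cell import r, optics gives the robot as it stands. The module is installed in compiled form; this text tells all that it offers. Calls block until the motion is done:
- r.move_to(position, orientation): joint-space move of the TCP to a pose.
- r.move_linear(position, rot=None, vel=0.15): straight line of the TCP; rot=None keeps the orientation; vel is the mean speed in m/s.
- r.set_joints(angles): joint-space move.
- r.set_gripper(opening, squeeze=None): opening from 0.0 (shut) to 1.0 (fully open); squeeze is the grip in N (None keeps the last); returns when the fingers have stopped.
- r.sleep(seconds).
- r.inverse_kinematics(position, orientation): joint angles nearest the present ones, or None.
- optics.get_image(name): name is "scene" or "side" or "wrist"; returns a dict with "pixels" (384x512x3 uint8, red, green, blue), "depth" (384x512 float32, m along the optical axis (not along the pixel's ray), 0 where there is no reading), "fx", "fy", "cx", "cy" (pixels), "camera_from_world" (4x4, takes a point from world to camera coordinates); the wrist camera has in their place "mount" (4x4, takes a point from camera to tool coordinates, whose origin is the TCP and whose axes are the flange's). Camera axes: x right, y down, z forward; pixel columns grow to the right and rows downward; lengths in m; the calibration is good to about 2 mm. A picture is of the moment at which its call begins: read the wrist's pose just before it.
A pose or a line that the arm cannot do raises r.PlanningError and nothing moves.
- r.hand_in(): hands the job in, once; it reports no verdict.
Readings, each from a call of its own:
- r.current_t(): time.
- r.current_q(): joint angles.
- r.current_qvel(): joint speeds.
- r.current_effort(): joint torques, N m.
- r.current_tool_pos(): TCP position.
- r.current_ee_rot(): TCP orientation.
- r.current_contact_force(): force on the tool from outside, world axes, zero at the start.
- r.current_torque(): the same for the moment, N m.
- r.current_opening(): opening from 0.0 (shut) to 1.0 (fully open).
Only numpy, scipy, OpenCV 4.12 (cv2) and the standard library are available. Lean on these libraries where they do the work, as an engineer would, in place of code of your own. Each camera call takes 0.05 s, during which the arm holds its last target.

### The job

Close the wax pot for evacuation: put the camlock cap on the grooved port of the pot's lid, turning it until its notch finds the port's red index lug, and push it fully home against its stiff seal with both cam arms still raised. Then swing one cam arm all the way down, after that the other, and let go, leaving everything else on the bench where it is.

Things in the scene. Friction and masses are not known exactly. Their poses are not given: they have to be found in the camera images.
- pot: Teal wax pot, fixed, 212 mm across; origin under its centre, z up. Its lid's top is 92 mm up. On the lid, two dial gauges (56 mm high) stand 75 mm out on the pot's +x and -x, and four black knobs (26 mm high) 84 mm out, 30 degrees from the x axis. The grooved port rises from the lid's centre.
- port (a point): Centre of the flat top of the brass grooved port, 83 mm above the lid; axes as the pot. A 44 mm round post, coned to 34 mm over its top 6 mm, with a 33 mm groove 18 to 40 mm below this point. A 28 mm rubber seal plug stands 7 mm proud of the top; it slides down flush when pressed with about 13 N (the cap's weight included) and stays down.
- lug_level (a point): On the port's axis, 44 mm below port: height of the top of the red index lug (9 mm wide, round-topped, reaching 33 mm out from the axis). The lug is clamped on the post anywhere within 0.4 rad either side of the pot's +x: its direction is in no reading and must be felt or seen. A cap turned wrongly sits on the lug, 14 mm short of home.
- cap_mid (a point): On the axis of the loose aluminium camlock cap (0.35 to 0.6 kg), 55 mm above its underside; z up. Skirt 61 mm outside, 47 inside, open below, 58 deep to the ceiling. A notch 12 wide, 17 high is in the skirt's lower edge on the cap's +x side, marked by a yellow stripe and dot on the grip. Home, the ceiling lies on the port's top (this point 3 mm below port) and the notch straddles the lug.
- cap_grip (a point): Centre of the cap's black grip block, 33 mm above cap_mid: 28 mm thick along the cap's x (grasp it across x, from above), 44 mm wide along y, 44 mm tall, its top 22 mm above this point. The cam arms rise at the cap's +y and -y sides, their ends 87 mm out from the axis and at about this point's height.
- cam_left (a joint): Cam arm on the cap's +y side, brass with a red end pad: 0 = raised (out and up at 45 degrees), 1.309 = fully down (30 degrees below level). Stays where left; takes 0.12 N m. Its hinge lies along the cap's x, 34 mm out from the axis, 33.5 mm above the cap's underside. Its cam enters the port's groove only when the cap is home; else it meets the lip above the groove.
- cam_right (a joint): The same arm on the cap's -y side, same values.
- cam_left_pad (a point): Middle of the red pad (26 x 30 x 8 mm) of the left arm, 63 mm from its hinge, inside the pad's thickness.
- cam_right_pad (a point): The same point of the right arm's pad.
- tub: Clear plastic tub, 90 x 110 x 45 mm, origin at its underside. Bystander.
- bottle: White plastic bottle, 60 mm across, 120 mm tall, origin at its underside. Bystander.
- jar: Open glass jar, 90 mm across, 120 mm tall, origin at its underside. Bystander.
- mould: Cream stepped rubber mould block, 75 x 120 x 54 mm, origin at its underside. Bystander.
- brush: Green brush, 170 mm long, lying flat. Bystander.
- disc: Steel disc, 80 mm across, 14 mm thick, origin at its underside. Bystander.

How it is judged:
By the outcome, as a careful person would: the job done as asked, in the order asked, and still so for the second after the job is handed in, with the robot touching nothing.
It also fails if it takes over 64 s, if anything falls off the work surface, if the arm or the gripper's body presses on something with over 40 N, if the wrist force passes 120 N, or if a joint passes its speed limit or range.

## Working session

There is one attempt and no reset: what is moved stays moved. The work goes in short steps, each a Python script; the robot and the scene stay as the last script left them, time stands still between calls to the robot, and variables do not carry over. Pictures are saved under pics/ and viewed, and the job is handed in when it is done.

```bash
mkdir -p pics; ls
python3 - <<'E'
from cell import r, optics
import cv2
print(r.current_t(), r.finger_overhang, r.current_ee_rot(), r.current_tool_pos())
import numpy as np
for n in ["scene","side","wrist"]:
    d=optics.get_image(n)
    cv2.imwrite(f"pics/{n}0.png",d["pixels"][:,:,::-1])
    np.savez(f"{n}0.npz",**d)
    print(n,d["fx"],d["fy"],d["cx"],d["cy"]); print(np.round(d.get("camera_from_world",d.get("mount")),3).tolist())
print(r.current_t())
E
```

```text
pics
0.0 0.022 [ 1.36997060e-01  9.90571261e-01 -6.03133626e-04 -1.33942834e-04] [0.14912194 0.52906389 0.25273363]
scene 350.0715149022993 350.0715149022993 259.7681756948277 193.14732327890104
[[0.528, 0.849, -0.007, -0.293], [0.613, -0.387, -0.688, -0.281], [-0.587, 0.359, -0.725, 1.534], [0.0, 0.0, 0.0, 1.0]]
side 447.2982502477343 447.2982502477343 250.97139735047642 191.26370746269518
[[0.975, -0.219, 0.019, -0.565], [-0.098, -0.51, -0.854, 0.163], [0.197, 0.832, -0.519, 1.211], [0.0, 0.0, 0.0, 1.0]]
wrist 308.6700572905511 308.6700572905511 259.36896229563405 190.4861232753718
[[0.0, -0.96, -0.28, 0.07], [1.0, 0.0, -0.0, 0.001], [0.0, -0.28, 0.96, -0.12], [0.0, 0.0, 0.0, 1.0]]
0.15
```

View pics/scene0.png

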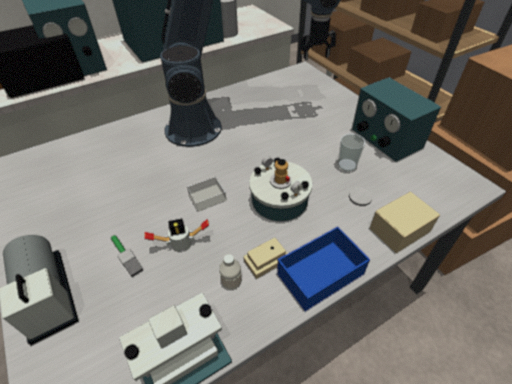

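View pics/side0.png

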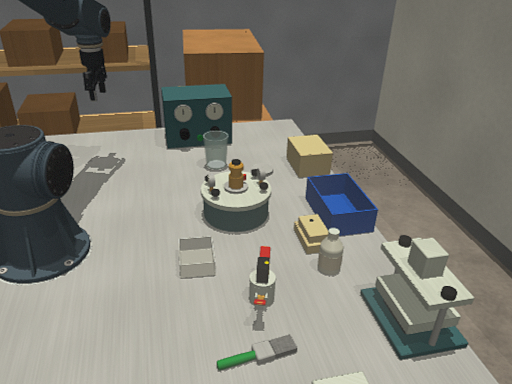

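View pics/wrist0.png

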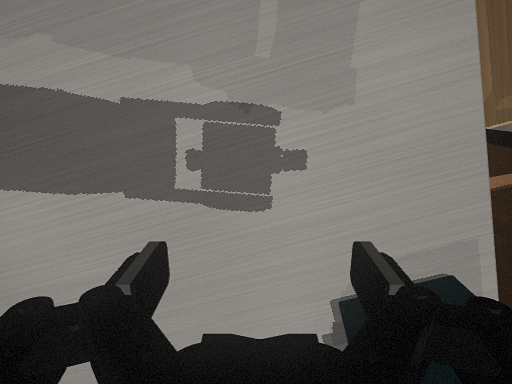

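The scene view shows the cap at about (178,230), with its red pads at (150,237) and (206,225). The pot is at (281,185), with the port near (281,170) and the red lug near (288,179). In the side view the cap is at (262,280) and the port at (236,172). Next I'll zoom in and take rough positions.

```bash
cat > h.py <<'E'
from cell import r, optics
import numpy as np, cv2
from scipy.spatial.transform import Rotation as R
def shot(n,tag=None):
    p=np.array(r.current_tool_pos()); q=np.array(r.current_ee_rot())
    d=dict(optics.get_image(n)); d["p"]=p; d["q"]=q
    if tag:
        cv2.imwrite(f"pics/{tag}.png",d["pixels"][:,:,::-1]); np.savez(f"{tag}.npz",**d)
    return d
def load(tag): return dict(np.load(f"{tag}.npz"))
def wfc(d):
    if "camera_from_world" in d: return np.linalg.inv(d["camera_from_world"])
    T=np.eye(4); T[:3,:3]=R.from_quat(d["q"]).as_matrix(); T[:3,3]=d["p"]
    return T@d["mount"]
def ray(d,u,v):
    T=wfc(d); c=np.array([(u-d["cx"])/d["fx"],(v-d["cy"])/d["fy"],1.0])
    return T[:3,3],T[:3,:3]@c
def onz(d,u,v,z):
    o,k=ray(d,u,v); return o+k*(z-o[2])/k[2]
def bydepth(d,u,v):
    o,k=ray(d,u,v); return o+k*float(d["depth"][int(round(v)),int(round(u))])
def tri(*drs):
    A=np.zeros((3,3));b=np.zeros(3)
    for o,k in drs:
        k=k/np.linalg.norm(k);P=np.eye(3)-np.outer(k,k);A+=P;b+=P@o
    x=np.linalg.solve(A,b)
    return x,[np.linalg.norm((np.eye(3)-np.outer(k,k)/(k@k))@(x-o)) for o,k in drs]
def proj(d,X):
    c=np.linalg.inv(wfc(d))@np.append(X,1); return d["fx"]*c[0]/c[2]+d["cx"],d["fy"]*c[1]/c[2]+d["cy"]
def cloud(d):
    T=wfc(d); v,u=np.mgrid[:384,:512]; z=d["depth"]
    P=np.stack([(u-d["cx"])/d["fx"]*z,(v-d["cy"])/d["fy"]*z,z],-1)
    return P@T[:3,:3].T+T[:3,3]
def down(yaw):
    # tool z down; tool y (jaw) along world direction angle yaw
    y=np.array([np.cos(yaw),np.sin(yaw),0]); z=np.array([0,0,-1.]); x=np.cross(y,z)
    return R.from_matrix(np.stack([x,y,z],1)).as_quat()
def crop(tag,x0,y0,x1,y1,s,out):
    im=cv2.imread(f"pics/{tag}.png")[y0:y1,x0:x1]
    cv2.imwrite(f"pics/{out}.png",cv2.resize(im,None,fx=s,fy=s,interpolation=cv2.INTER_CUBIC))
E
python3 - <<'E'
from h import *
s=dict(np.load("scene0.npz"));d=dict(np.load("side0.npz"))
np.savez
for nm,im,pts in (("scene",s,[(177,226),(150,237),(206,225),(281,165),(289,179),(281,150),(206,194),(230,270),(268,258),(118,242),(132,262)]),("side",d,[(263,255),(260,300),(236,163),(236,150)])):
    for p in pts: print(nm,p,np.round(bydepth(im,*p),3))
crop("scene0",130,140,330,290,4,"scene0c")
crop("side0",170,130,330,320,3,"side0c")
E
```

```text
scene (177, 226) [ 0.556 -0.285  0.107]
scene (150, 237) [ 0.522 -0.364  0.072]
scene (206, 225) [ 0.579 -0.206  0.082]
scene (281, 165) [0.561 0.077 0.177]
scene (289, 179) [0.579 0.098 0.119]
scene (281, 150) [ 0.324  0.246 -0.002]
scene (206, 194) [ 0.388 -0.124  0.002]
scene (230, 270) [ 0.759 -0.22   0.09 ]
scene (268, 258) [ 0.762 -0.1    0.054]
scene (118, 242) [ 0.443 -0.453  0.019]
scene (132, 262) [ 0.537 -0.439  0.017]
side (263, 255) [ 0.561 -0.215  0.07 ]
side (260, 300) [ 0.517 -0.363  0.072]
side (236, 163) [0.547 0.066 0.183]
side (236, 150) [ 0.635  0.518 -0.001]
```

View pics/scene0c.png

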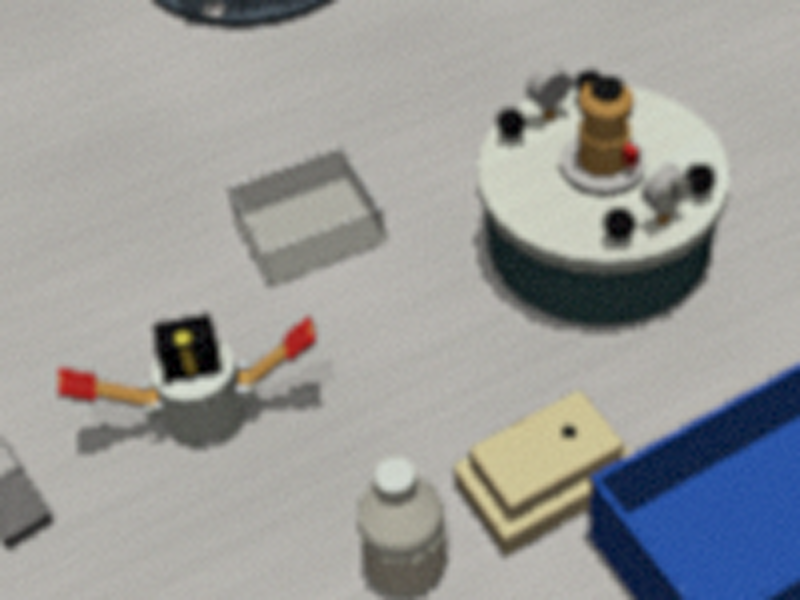

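View pics/side0c.png

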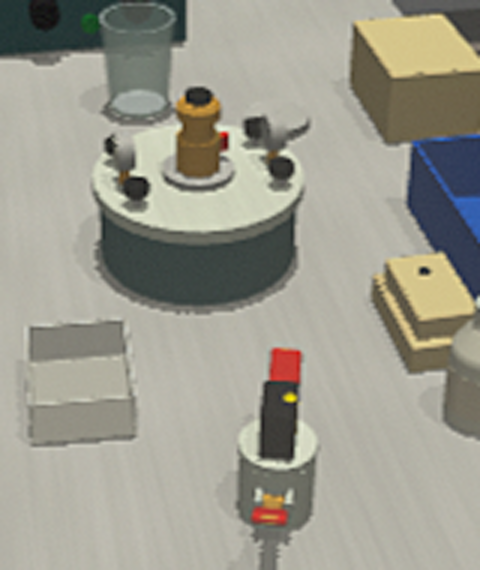

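The cap is near (0.553, -0.285), with its +x at about -20°. The pot is near (0.548, 0.08), with the lug towards +x. On the way to the cap, I'll view the port with the wrist camera from two places.

Run:
```python
from h import *
r.move_to([0.56,0.08,0.32],down(-np.pi/2)); print(r.current_t(),r.current_q())
shot("wrist","potA")
r.move_linear([0.60,0.04,0.32]); print(r.current_t(), r.current_contact_force())
shot("wrist","potB")
```

```text
2.3417 [6.07209287e-02 3.20600486e-01 1.52593955e+00 1.18855462e-04
 1.29525963e+00 1.62996844e+00]
2.9167 [-0.51146126  0.74972227 -0.02071355]
```

View pics/potA.png

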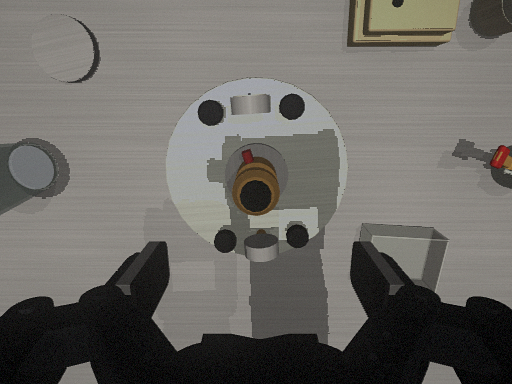

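View pics/potB.png

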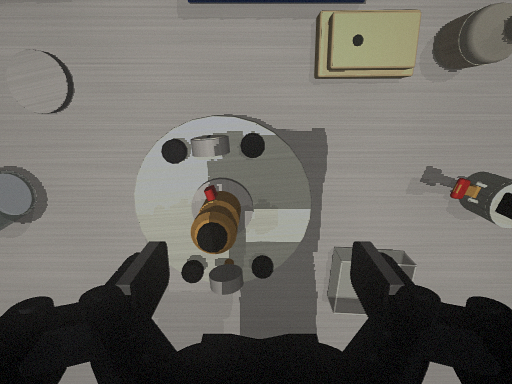

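In potA the black plug is centred near (256,196) and the red lug near (249,157), a little to the left, so slightly towards +y from +x. In potB they are at (212,238) and (211,192). Next come masks and triangulation.

```bash
cat > seg.py <<'E'
from h import *
def hsv(d): return cv2.cvtColor(d["pixels"],cv2.COLOR_RGB2HSV)
def redmask(d):
    h=hsv(d); return (((h[...,0]<6)|(h[...,0]>172))&(h[...,1]>150)&(h[...,2]>70)).astype(np.uint8)
def blobs(m,mn=10):
    n,l,s,c=cv2.connectedComponentsWithStats(m); return [(s[i],c[i],l==i) for i in range(1,n) if s[i][4]>=mn]
E
python3 - <<'E'
from seg import *
A,B=load("potA"),load("potB")
seeds={"A":(256,196),"B":(212,238)}
res={}
for n,d in(("A",A),("B",B)):
    g=(d["pixels"].max(-1)<45).astype(np.uint8)
    for s,c,m in blobs(g,60):
        if m[seeds[n][1],seeds[n][0]]:
            cs,_=cv2.findContours(m.astype(np.uint8),0,1); e=cv2.fitEllipse(cs[0]); print(n,"plug",s,c,e); res[n]=e[0]
    for s,c,m in blobs(redmask(d),8): print(n,"red",s,c)
P,e=tri(ray(A,*res["A"]),ray(B,*res["B"])); print("plug",P,e)
for n,d in(("A",A),("B",B)):
    C=cloud(d); m=(np.abs(C[...,2]-0.182)<0.006)&(np.hypot(C[...,0]-P[0],C[...,1]-P[1])<0.03)
    print(n,"cloud plug",np.median(C[m],0),m.sum())
crop("potA",220,130,300,220,6,"potAc");crop("potB",180,160,260,260,6,"potBc")
E
```

```text
A plug [240 180  31  32 756] [255.21031746 195.71560847] ((255.20526123046875, 195.70201110839844), (29.828411102294922, 30.500200271606445), 12.556052207946777)
A red [491 146  19  22 210] [500.33809524 156.94761905]
A red [242 151  11  13  81] [247.38271605 157.24691358]
B plug [197 222  30  30 697] [211.74892396 236.95265423] ((211.6961669921875, 236.97186279296875), (28.804058074951172, 29.171781539916992), 60.38723373413086)
B red [451 178  19  21 213] [460.59624413 188.4600939 ]
B red [204 189  11  12  84] [209.5  194.75]
plug [0.55115916 0.08461583 0.17815402] [np.float64(7.528589302437231e-06), np.float64(7.528589302379837e-06)]
A cloud plug [0.55200444 0.0847311  0.18155352] 771
B cloud plug [0.55255482 0.08411079 0.18148229] 709
```

View pics/potAc.png

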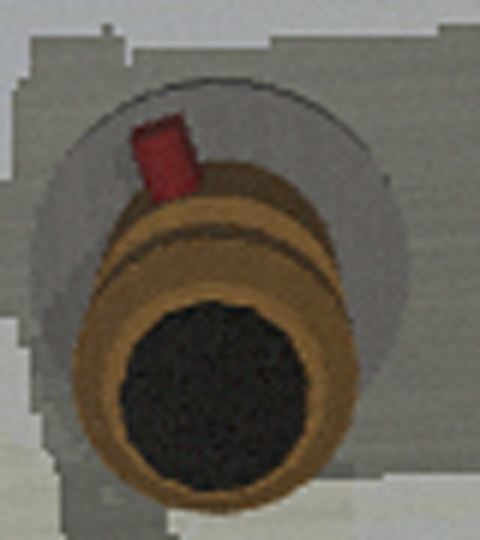

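View pics/potBc.png

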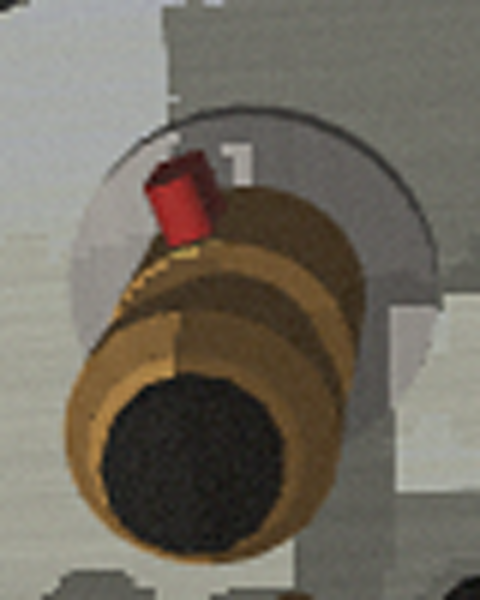

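Run:
```python
from seg import *
A,B=load("potA"),load("potB")
ax=np.array([0.552,0.0845])
pp=[]
for n,d in(("A",A),("B",B)):
    b=[x for x in blobs(redmask(d),8) if x[0][0]<300][0]
    C=cloud(d)[b[2]]; C=C[(C[:,2]>.1)&(C[:,2]<.15)]
    print(n,len(C),np.median(C,0),C[:,2].min(),C[:,2].max(),"r",np.percentile(np.hypot(*(C[:,:2]-ax).T),[5,95]))
    T=C[C[:,2]>np.percentile(C[:,2],40)]; v=T[:,:2].mean(0)-ax; print(" ang top",np.arctan2(v[1],v[0]),np.linalg.norm(v))
    vv=onz(d,*b[1],0.1295)[:2]-ax; print(" onz ang",np.arctan2(vv[1],vv[0]),np.linalg.norm(vv))
    w=np.linalg.svd(T[:,:2]-T[:,:2].mean(0))[2][0]; print(" pca",np.arctan2(w[1],w[0]))
    pp.append(ray(d,*b[1]))
print(tri(*pp))
# post: horizontal slices of the cloud in both views
for n,d in(("A",A),("B",B)):
    C=cloud(d).reshape(-1,3); m=(C[:,2]>.158)&(C[:,2]<.167)&(np.hypot(C[:,0]-.55,C[:,1]-.0845)<.035); Q=C[m]
    a=np.c_[Q[:,:2],np.ones(len(Q))]; s=np.linalg.lstsq(a,(Q[:,:2]**2).sum(1),rcond=None)[0]; c=s[:2]/2; print(n,"post",c,np.sqrt(s[2]+c@c),len(Q))
    C=cloud(d).reshape(-1,3)
    # gauge tops
    m=(C[:,2]>.135)&(C[:,2]<.152)&(np.hypot(C[:,0]-.552,C[:,1]-.0845)>.05)&(np.hypot(C[:,0]-.552,C[:,1]-.0845)<.1);Q=C[m]
    hi=Q[Q[:,0]>.552].mean(0);lo=Q[Q[:,0]<.552].mean(0);print("gauges",hi,lo,np.arctan2(*(hi-lo)[1::-1]),(hi+lo)/2)
```

```text
A 79 [0.57713318 0.09344679 0.12987441] 0.12735089236883007 0.13260317068213506 r [0.02197223 0.03147727]
 ang top 0.3446084160067161 0.026959571027508605
 onz ang 0.33240501997876004 0.02647037285145487
 pca -2.665215788720253
B 84 [0.57723238 0.09270509 0.13009087] 0.11867064634614766 0.13215337780461206 r [0.02148738 0.03168722]
 ang top 0.34469414087079286 0.026505400789608266
 onz ang 0.32777088884176453 0.02645285044899366
 pca -2.7595814391833335
(array([0.57689534, 0.09313598, 0.12892957]), [np.float64(3.4365314995250024e-05), np.float64(3.4365314995389656e-05)])
A post [0.55104761 0.08446962] 0.02190461675580773 86
gauges [0.6293522  0.08995984 0.14334488] [0.47796583 0.0787567  0.14274371] 0.0738689717406307 [0.55365902 0.08435827 0.1430443 ]
B post [0.55101043 0.08445119] 0.02195006147311492 143
gauges [0.62990246 0.08883088 0.14312328] [0.47840538 0.07789372 0.1426079 ] 0.07206883218963223 [0.55415392 0.0833623  0.14286559]
```

Port axis is about (0.5515, 0.0845), plug top z about 0.181, and lug direction about 0.335 rad in world. Now the cap, from two wrist places.

Run:
```python
from h import *
r.move_to([0.535,-0.33,0.25],down(-0.35)); print(r.current_t(),r.current_q())
shot("wrist","capA")
r.move_linear([0.575,-0.30,0.25]); print(r.current_t(), r.current_contact_force())
shot("wrist","capB")
```

```text
4.575 [-6.25581045e-01  4.96557084e-01  1.43846251e+00  1.22693378e-04
  1.20629140e+00 -2.75781508e-01]
5.1083 [-0.15411921  0.22885097  0.01030565]
```

View pics/capA.png

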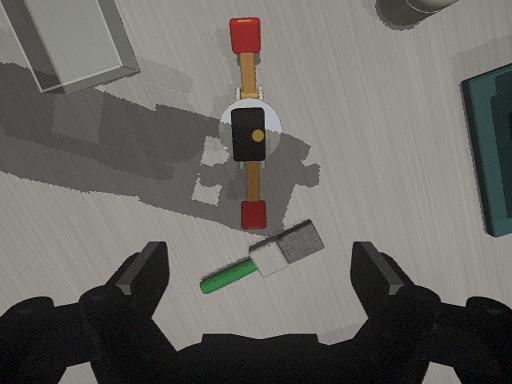

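View pics/capB.png

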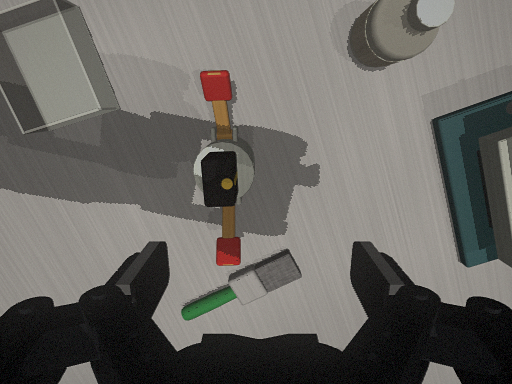

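In capA the grip block's top is near (248,128) and the pads near (245,36) and (254,215). In capB they are at (219,172), (215,86) and (229,251). The dot lies on the image-right, which is the cap's +x side.

Run:
```python
from seg import *
D={n:load(n) for n in("capA","capB")}
pads={}
for n,d in D.items():
    C=cloud(d); m=(C[...,2]>.103)&(C[...,2]<.116)&(np.hypot(C[...,0]-.552,C[...,1]+.285)<.06)
    Q=C[m]; c,sz,a=cv2.minAreaRect((Q[:,:2]*1000).astype(np.float32)); print(n,"top",np.median(Q[:,2]),c,sz,a, Q[:,:2].mean(0))
    bl=[b for b in blobs(redmask(d),60)]; bl.sort(key=lambda b:b[1][1])
    for b in bl: print("  red",b[1],b[0][4],np.median(C[b[2]],0))
    pads[n]=[b[1] for b in bl[:2]]
    h=hsv(d); y=((h[...,0]>18)&(h[...,0]<32)&(h[...,1]>150)&m).astype(np.uint8)
    for b in blobs(y,5): print("  dot",b[1],np.median(C[b[2]],0))
X=[tri(ray(D["capA"],*pads["capA"][i]),ray(D["capB"],*pads["capB"][i])) for i in(0,1)]
for x in X: print(x)
v=(X[0][0]-X[1][0]); print("cap y dir",np.arctan2(v[1],v[0]),"x dir",np.arctan2(v[1],v[0])-np.pi/2,"mid",(X[0][0]+X[1][0])/2,np.linalg.norm(v[:2]))
```

```text
capA top 0.10950870016268241 (542.8806762695312, -285.3795166015625) (43.79322814941406, 28.382192611694336) 72.57980346679688 [ 0.54319963 -0.28467583]
  red [244.9470339   35.44491525] 944 [ 0.56785533 -0.20752674  0.07802596]
  red [252.99684044 214.32701422] 633 [ 0.51695161 -0.36515444  0.07374164]
  dot [257.65454545 135.27272727] [ 0.55035771 -0.28788896  0.11064646]
capB top 0.10950093163278124 (543.0241088867188, -285.2923278808594) (44.19263458251953, 28.609825134277344) 71.74362182617188 [ 0.54376025 -0.28424393]
  red [215.82512953  85.47927461] 772 [ 0.5683327  -0.20720833  0.07836545]
  red [227.96726678 250.85924714] 611 [ 0.51716314 -0.36499114  0.07353676]
  dot [226.60194175 183.42718447] [ 0.55023268 -0.28796214  0.11061321]
(array([ 0.5680714 , -0.20686591,  0.07490894]), [np.float64(1.7940795442082374e-05), np.float64(1.7940795442034134e-05)])
(array([ 0.51647332, -0.36589964,  0.0717307 ]), [np.float64(4.679352502936066e-05), np.float64(4.679352502916837e-05)])
cap y dir 1.2570643098594545 x dir -0.31373201693544206 mid [ 0.54227236 -0.28638277  0.07331982] 0.16719476428511096
```

Run:
```python
from h import *
q=down(-0.314)
r.move_to([0.5435,-0.2853,0.16],q)
f0=r.current_contact_force(); 
r.move_linear([0.5435,-0.2853,0.096],vel=0.1); print("F down",r.current_contact_force(),f0,r.current_t())
r.set_gripper(0.0,90); print("open",r.current_opening()*85,r.current_contact_force(),r.current_torque())
r.move_linear([0.5435,-0.2853,0.18],vel=0.12); r.sleep(0.2)
print("lift",np.array(r.current_contact_force())-f0,r.current_torque(),r.current_opening(),r.current_t())
shot("wrist","held")
```

```text
F down [ 0.41821352  0.38704376 -0.53619176] [-0.71577178  0.05228817  0.26173157] 6.425
open 26.95281636612657 [-0.48013537  0.42991243  3.09616899] [0.12516908 0.12853984 0.03496695]
lift [ 0.56645767 -0.25267943 -4.60526374] [ 0.01457584 -0.00172385 -0.02957263] 0.3146981808658673 8.0417
```

View pics/held.png

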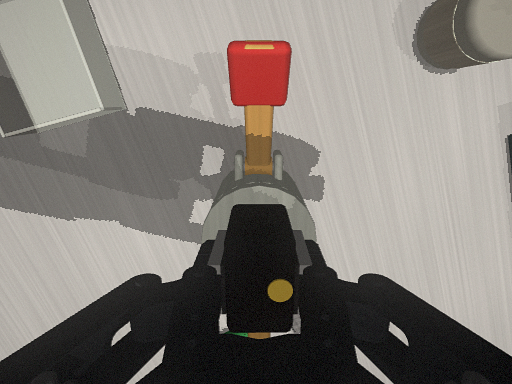

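The cap is held, with the red left pad at (260,73), the grip top spanning about (222–298, 205–332) and the dot at (281,291). The measured weight is about 4.6 N. Now I'll find the held cap's pose relative to the tool.

Run:
```python
from seg import *
d=load("held"); C=cloud(d)
T=np.eye(4);T[:3,:3]=R.from_quat(d["q"]).as_matrix();T[:3,3]=d["p"];Ti=np.linalg.inv(T)
C=C@Ti[:3,:3].T+Ti[:3,3]
u0=d["pixels"]
m=np.zeros(C.shape[:2],bool); m[195:340,215:305]=1
print("z hist",np.percentile(C[m][:,2],[5,25,50,75]))
zt=np.median(C[230:320,235:290,2]); m&=np.abs(C[...,2]-zt)<.004
Q=C[m]; print("top z",zt,cv2.minAreaRect((Q[:,:2]*1000).astype(np.float32)),Q.min(0),Q.max(0))
b=[x for x in blobs(redmask(d),300)][0]; print("pad px",b[1],np.median(C[b[2]],0))
P=C[b[2]]; print("pad rect",cv2.minAreaRect((P[:,:2]*1000).astype(np.float32)))
h=hsv(d); y=((h[...,0]>18)&(h[...,0]<32)&(h[...,1]>150)&m).astype(np.uint8)
for b in blobs(y,20): print("dot",np.median(C[b[2]],0))
```

```text
z hist [-0.04434275 -0.01398931 -0.01309165  0.00691368]
top z -0.013579882612141603 ((0.11696434020996094, 1.2777671813964844), (44.412593841552734, 35.21896743774414), 0.21296347677707672) [-0.02210127 -0.0162876  -0.01755458] [ 0.02235396  0.01892913 -0.00959338]
pad px [258.41280843  73.10285556] [0.08275634 0.00070156 0.01695226]
pad rect ((82.18663024902344, 0.8789253234863281), (25.397619247436523, 24.95608901977539), 89.966064453125)
dot [-6.19528762e-05  9.30169569e-03 -1.44563848e-02]
```

Run:
```python
from h import *
q=down(0.335); X,Y=0.5517,0.0845
r.move_linear([0.5435,-0.2853,0.30],vel=0.2)
r.move_to([X,Y,0.30],q); r.sleep(0.2)
F0=np.array(r.current_contact_force()); M0=np.array(r.current_torque()); np.save("F0.npy",np.r_[F0,M0])
print(F0,M0,r.current_t(),r.current_q())
shot("scene","preS"); shot("side","preD")
r.move_linear([X,Y,0.276],vel=0.08)
for z in (0.272,0.268,0.264,0.260,0.255,0.25,0.245,0.24,0.235,0.231):
    r.move_linear([X,Y,z],vel=0.04)
    f=np.array(r.current_contact_force())-F0; m=np.array(r.current_torque())-M0
    print(z,np.round(r.current_tool_pos(),4),np.round(f,1),np.round(m,2),round(r.current_t(),2))
    if np.linalg.norm(f)>12: break
```

```text
[ 0.50735426 -0.26829094 -5.25068675] [-0.01188698  0.01228103 -0.0125853 ] 10.425 [ 6.70975501e-02  3.22209745e-01  1.57300436e+00 -6.38902194e-05
  1.24651736e+00 -2.66424026e-01]
0.272 [0.5517 0.0845 0.272 ] [-1.2  0.8 -0.6] [-0.05 -0.02 -0.01] 11.22
0.268 [0.5516 0.0845 0.2678] [-1.3  0.2 -0.1] [-0.03 -0.04  0.  ] 11.47
0.264 [0.5515 0.0845 0.2637] [-1.3 -0.1  0.1] [ 0.07  0.04 -0.  ] 11.72
0.26 [0.5515 0.0845 0.2596] [-1.3  1.  -0.1] [0.13 0.17 0.03] 11.97
0.255 [0.5515 0.0845 0.2546] [-2.1  1.3 -1.2] [ 0.22  0.23 -0.01] 12.25
0.25 [0.5515 0.0845 0.2496] [-1.7  0.7 -0.2] [0.23 0.39 0.  ] 12.53
0.245 [0.5516 0.0845 0.2446] [-3.2  2.  -1.4] [0.34 0.35 0.02] 12.8
0.24 [0.5515 0.0845 0.2396] [-2.6  2.  -0.9] [0.41 0.49 0.01] 13.07
0.235 [0.5515 0.0846 0.2347] [-3.1  1.7 -1.6] [0.43 0.57 0.  ] 13.35
0.231 [0.5515 0.0846 0.2308] [-3.9  3.5 -3.3] [ 0.61  0.65 -0.02] 13.6
```

The cap is over the post, and a light side load shows it about half a millimetre off. I'll shift to relieve that, then go down through lug height.

Run:
```python
from h import *
B=np.load("F0.npy");F0,M0=B[:3],B[3:]
def rd():
    r.sleep(0.05); f=np.array(r.current_contact_force())-F0; m=np.array(r.current_torque())-M0
    print(np.round(r.current_tool_pos(),4),np.round(f,1),np.round(m,2),round(r.current_t(),2)); return f
X,Y=0.5511,0.0850
r.move_linear([X,Y,0.231],vel=0.03); rd()
for z in (0.229,0.2275,0.2265,0.2255,0.2245,0.223,0.2215):
    r.move_linear([X,Y,z],vel=0.03); f=rd()
    if np.linalg.norm(f)>14: break
shot("scene","lugS"); shot("side","lugD")
crop("lugS",220,110,340,220,6,"lugSc"); crop("lugD",180,110,300,230,5,"lugDc")
```

```text
[0.5514 0.0849 0.2313] [-1.4  1.  -0.5] [ 0.13  0.18 -0.04] 13.9
[0.5514 0.0849 0.2291] [-1.2  0.5  0.8] [ 0.06  0.08 -0.01] 14.2
[0.5512 0.085  0.2275] [-0.3  0.7 -0.8] [ 0.04 -0.03  0.02] 14.5
[0.5511 0.085  0.2265] [-1.2  0.4  1.2] [0.02 0.01 0.01] 14.8
[0.5511 0.085  0.2255] [-0.7  0.5  1. ] [ 0.03 -0.02  0.  ] 15.1
[0.5511 0.085  0.2245] [-0.3  0.1 -0.3] [ 0.08 -0.03  0.02] 15.4
[0.5511 0.085  0.223 ] [-1.3  0.6  0.3] [ 0.01 -0.03 -0.  ] 15.7
[0.5511 0.085  0.2214] [-1.   0.5  0.1] [ 0.01 -0.    0.02] 16.0
```

View pics/lugSc.png

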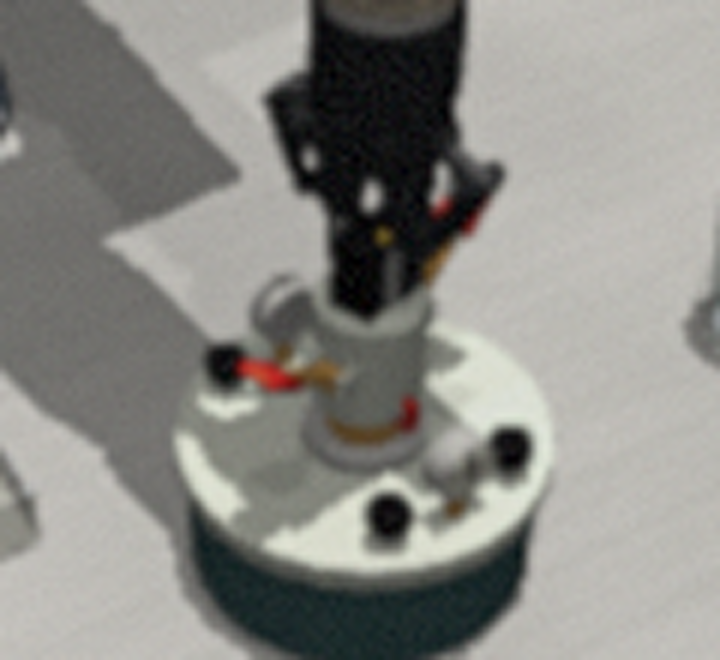

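View pics/lugDc.png

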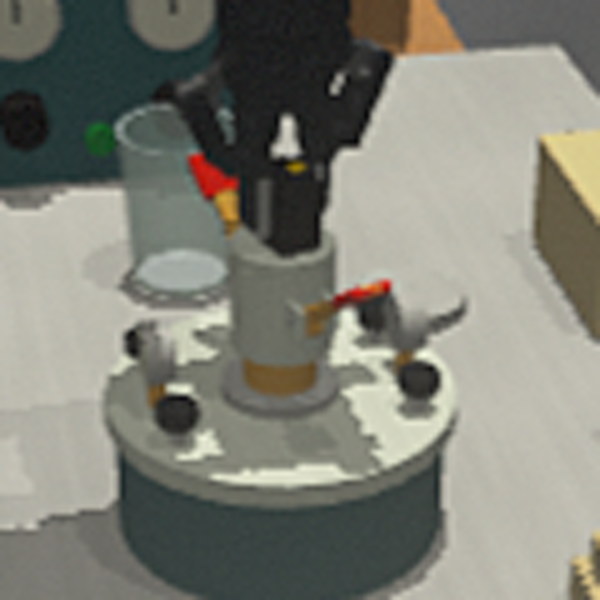

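The scene crop shows the red lug at (408,412) inside the notch, and the cap passed lug level with no load. Now I'll press home against the seal.

Run:
```python
from h import *
B=np.load("F0.npy");F0,M0=B[:3],B[3:]
X,Y=0.5511,0.0850
def rd():
    r.sleep(0.04); f=np.array(r.current_contact_force())-F0; m=np.array(r.current_torque())-M0
    print(np.round(r.current_tool_pos(),4),np.round(f,1),np.round(m,2),round(r.current_t(),2)); return f
for z in np.r_[0.220,0.2185,0.217,0.2155,0.2145,np.arange(0.2137,0.2095,-0.0007)]:
    r.move_linear([X,Y,z],vel=0.03); f=rd()
    if f[2]>32: break
shot("scene","homeS"); shot("side","homeD"); shot("wrist","homeW")
crop("homeS",220,110,340,220,6,"homeSc")
```

```text
[0.5512 0.085  0.2201] [ 0.  -0.4  1.1] [ 0.06 -0.14  0.01] 16.39
[0.5513 0.085  0.2191] [-2.4 -0.1  9. ] [-0.02  0.35  0.  ] 16.68
[0.5513 0.085  0.2176] [-2.1 -0.6 10.7] [-0.06  0.39  0.02] 16.98
[0.5513 0.085  0.2161] [-2.9  0.1 10. ] [0.03 0.38 0.01] 17.27
[0.5513 0.085  0.2151] [-4.1 -0.4 11.6] [ 0.02  0.37 -0.02] 17.56
[0.5513 0.085  0.2143] [-3.  -0.4 12. ] [-0.04  0.47  0.02] 17.85
[0.5513 0.085  0.2137] [-3.8 -1.  12.1] [0.01 0.49 0.07] 18.14
[0.5513 0.085  0.2131] [-4.7 -0.  13. ] [-0.01  0.51 -0.02] 18.43
[0.5513 0.085  0.2131] [-7.   0.2 19.4] [-0.04  1.1  -0.02] 18.73
[0.5513 0.085  0.213 ] [-9.9 -1.7 25.3] [-0.15  1.58 -0.01] 19.02
[0.5513 0.085  0.213 ] [-13.3  -1.5  33.2] [-0.21  2.06  0.03] 19.31
```

View pics/homeSc.png

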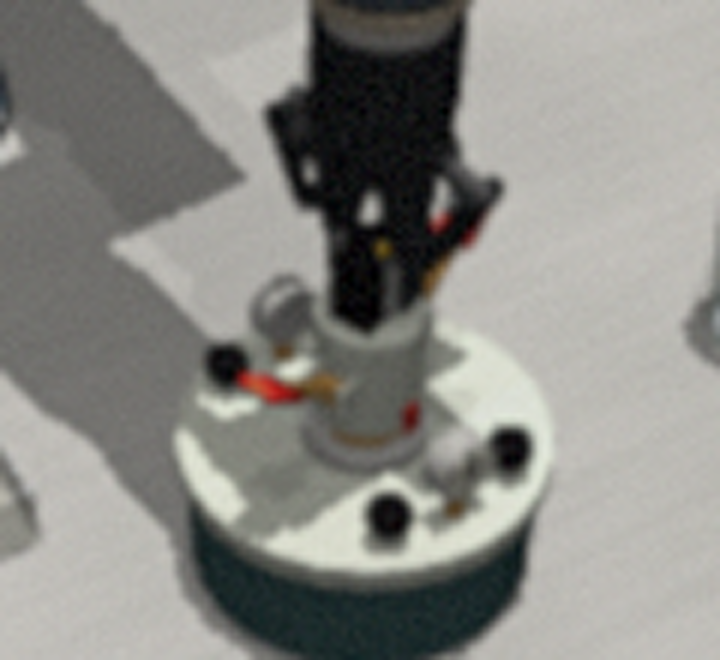

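View pics/homeW.png

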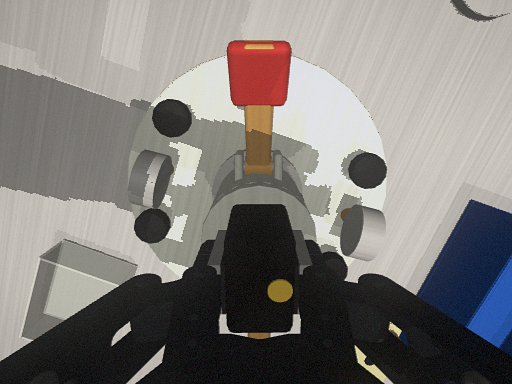

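The cap met a hard stop at TCP z 0.2130, exactly the expected home height, after about 13 N on the plug. The lug sits in the notch and the arms are raised. Now I'll relax, release, back off and check.

Run:
```python
from h import *
p=[0.5513,0.0850]
r.move_linear([*p,0.2133],vel=0.05)
r.set_gripper(1.0); print(r.current_contact_force(),r.current_opening(),r.current_t())
r.move_linear([*p,0.25],vel=0.1)
r.move_linear([*p,0.32],vel=0.25)
print(r.current_contact_force(),r.current_t())
np.save("F1.npy",np.array(r.current_contact_force()))
shot("wrist","relW")
r.set_gripper(0.0,60)
from seg import *
d=load("relW");C=cloud(d)
m=(C[...,2]>.215)&(C[...,2]<.24)&(np.hypot(C[...,0]-.551,C[...,1]-.085)<.05)
Q=C[m];print("grip",np.median(Q[:,2]),cv2.minAreaRect((Q[:,:2]*1000).astype(np.float32)))
for b in blobs(redmask(d),60): print("red",b[1],b[0][4],np.median(C[b[2]],0))
```

```text
[-0.46676866  0.26676033 -0.23586476] 1.0025755633604316 20.3083
[ 0.03685559 -0.4932031  -1.58996068] 21.2583
grip 0.22649019582970503 ((552.61865234375, 84.90662384033203), (28.319900512695312, 43.30046463012695), 18.213375091552734)
red [258.38760407  85.82053654] 1081 [0.52541897 0.16205933 0.19578497]
red [258.53516091 277.25148987] 839 [0.57957285 0.00522461 0.19060402]
```

View pics/relW.png

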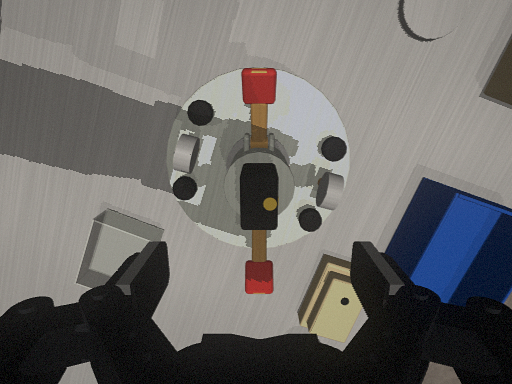

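The cap stayed home: grip top measured at z 0.2265 against 0.227 expected, centre (0.552,0.085), yaw about 0.33, and both pads raised at z about 0.195. Now the left arm.

```bash
cat > arm.py <<'E'
from h import *
CX,CY,CAPYAW=0.5517,0.085,0.330
def tip(a,half,lift=0.0):
    """radial, tip z for arm angle a (rad above level)"""
    H=np.array([0.034,0.1505]); S=H+0.063*np.array([np.cos(a),np.sin(a)])+(0.004+lift)*np.array([-np.sin(a),np.cos(a)])
    rho=S[0]-0.006*np.clip(a/0.5,-1,1); e=rho+half*np.sign(a)
    return rho,S[1]+(e-S[0])*np.tan(a)
def pose(sgn,rho,zt):
    d=sgn*np.array([-np.sin(CAPYAW),np.cos(CAPYAW)])
    return [CX+rho*d[0],CY+rho*d[1],zt+r.finger_overhang]
def sweep(sgn,half,yaw):
    rho,zt=tip(np.pi/4,half)
    r.move_to(pose(sgn,rho,0.262),down(yaw)); r.sleep(0.1)
    F0=np.array(r.current_contact_force()); print("start",r.current_q().round(2) if hasattr(r.current_q(),'round') else r.current_q(),F0,r.current_t())
    r.move_linear(pose(sgn,rho,zt+0.006),vel=0.12)
    def rd(t):
        f=np.array(r.current_contact_force())-F0; print(t,np.round(r.current_tool_pos(),4),np.round(f,1),round(r.current_t(),2)); return f
    for a in np.radians([45,38,30,22,14,7,0.1,-7,-13,-18,-22,-25,-28,-30]):
        r.move_linear(pose(sgn,*tip(a,half)),vel=0.06); f=rd(round(np.degrees(a)))
        if np.linalg.norm(f)>18: print("STOP");break
    else:
        rho,zt=tip(np.radians(-30),half)
        for dz in np.arange(0.001,0.012,0.001):
            r.move_linear(pose(sgn,rho,zt-dz),vel=0.03); f=rd(("over",round(dz,4)))
            if np.linalg.norm(f)>14: break
E
python3 - <<'E'
from arm import *
sweep(1,0.011,CAPYAW)
shot("scene","l1S"); shot("wrist","l1W")
E
```

```text
start [ 0.19  0.32  1.61 -0.    1.21 -0.14] [ 0.18664995 -0.3925774  -0.35531878] 22.5833
45 [0.5291 0.1509 0.225 ] [ 0.   0.3 -0.2] 23.43
38 [0.5271 0.1564 0.2181] [0.  0.2 0.5] 23.72
30 [0.5253 0.1614 0.2099] [0.5 0.5 0.7] 24.02
22 [0.5235 0.1669 0.202 ] [-0.5  0.4  0.2] 24.34
14 [0.5219 0.1715 0.1932] [0.2 0.5 0.4] 24.66
7 [0.5208 0.1747 0.1849] [-0.4  0.2  0.5] 24.96
0 [0.52   0.1768 0.1762] [-0.6  0.4  0.4] 25.26
-7 [0.5196 0.1782 0.1696] [0.4 0.7 2.3] 25.52
-13 [0.5195 0.1787 0.1638] [0.1 0.1 1.4] 25.77
-18 [0.5195 0.1785 0.1589] [-0.2  0.9  2.6] 26.02
-22 [0.5197 0.1782 0.155 ] [-0.4  0.4  2.5] 26.27
-25 [0.5199 0.1777 0.152 ] [-0.2  0.1  2.5] 26.52
-28 [0.5201 0.1771 0.149 ] [0.9 0.  1.9] 26.77
-30 [0.5204 0.1763 0.1472] [-0.5  0.7  2.5] 27.02
('over', np.float64(0.001)) [0.5205 0.1764 0.1464] [-0.5  0.9  3.3] 27.27
('over', np.float64(0.002)) [0.5204 0.1763 0.1453] [ 0.2 -0.7  3.7] 27.52
('over', np.float64(0.003)) [0.5204 0.1764 0.1443] [0.4 0.4 3.5] 27.77
('over', np.float64(0.004)) [0.5203 0.1763 0.1432] [0.6 0.7 3.5] 28.02
('over', np.float64(0.005)) [0.5204 0.1763 0.1423] [-0.1 -0.3  3.1] 28.27
('over', np.float64(0.006)) [0.5204 0.1763 0.1413] [0.7 0.1 2.6] 28.52
('over', np.float64(0.007)) [0.5206 0.1764 0.1405] [-0.1  0.2  6.6] 28.77
('over', np.float64(0.008)) [0.5208 0.1764 0.1399] [-0.4  0.6  9.3] 29.02
('over', np.float64(0.009)) [0.521  0.1764 0.1394] [-1.9 -0.7 14.7] 29.27
```

View pics/l1W.png

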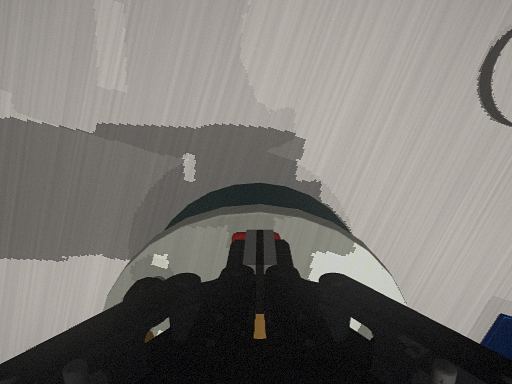

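The left arm was taken to a firm stop, about 15 N at the end. Next I'll retreat and check it before starting the other.

Run:
```python
from arm import *
from seg import *
p=list(r.current_tool_pos())
r.move_linear([p[0],p[1],0.20],vel=0.15); r.move_linear([0.545,0.10,0.33],vel=0.25)
shot("wrist","l2W"); shot("scene","l2S"); crop("l2S",220,110,340,220,6,"l2Sc")
d=load("l2W");C=cloud(d); print(r.current_t())
for b in blobs(redmask(d),60):
    P=C[b[2]]; v=P[:,:2]-[CX,CY]; rho=v@np.array([-np.sin(CAPYAW),np.cos(CAPYAW)])
    print("red",b[1],b[0][4],np.median(P,0)); k=np.polyfit(rho,P[:,2],1); print("  slope deg",np.degrees(np.arctan(k[0])),"rho",np.percentile(rho,[3,97]),"z at 88.6:",np.polyval(k,np.sign(np.median(rho))*.0886))
m=(C[...,2]>.215)&(C[...,2]<.24)&(np.hypot(C[...,0]-.551,C[...,1]-.085)<.05)
Q=C[m];print("grip",np.median(Q[:,2]),cv2.minAreaRect((Q[:,:2]*1000).astype(np.float32)))
```

```text
30.7917
red [259.11324042  99.64111498] 574 [0.52136167 0.16865732 0.1201587 ]
  slope deg -31.229637888669483 rho [0.07679984 0.10034412] z at 88.6: 0.12072308519164032
grip 0.22675791476887186 ((551.6104125976562, 89.39741516113281), (27.743274688720703, 42.80009078979492), 19.945472717285156)
```

View pics/l2W.png

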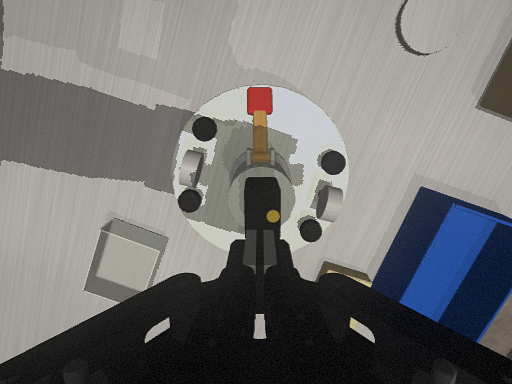

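View pics/l2Sc.png

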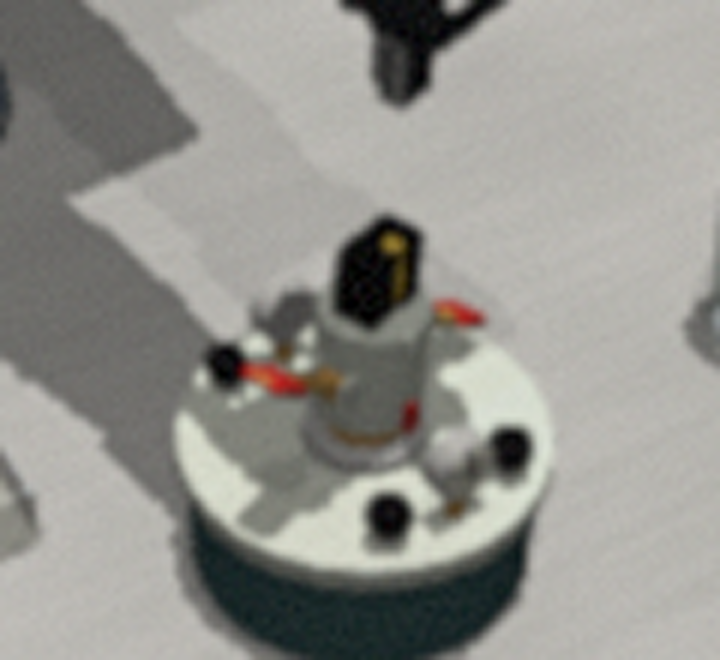

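The left pad is at slope -31° (down), the cap is still home with grip top at 0.2268, and the right arm is still raised. Now the right arm, with the tool a quarter turn round so the camera stays clear of the cap.

Run:
```python
from arm import *
sweep(-1,0.009,CAPYAW-np.pi/2)
p=list(r.current_tool_pos())
shot("scene","r1S")
r.move_linear([p[0],p[1],0.20],vel=0.15); r.move_linear([0.57,0.05,0.33],vel=0.25)
shot("wrist","r2W"); shot("side","r2D"); shot("scene","r2S"); crop("r2S",220,110,340,220,6,"r2Sc"); print(r.current_t())
from seg import *
d=load("r2W");C=cloud(d)
for b in blobs(redmask(d),60):
    P=C[b[2]]; v=P[:,:2]-[CX,CY]; rho=v@np.array([-np.sin(CAPYAW),np.cos(CAPYAW)])
    print("red",b[1],b[0][4],np.median(P,0)); k=np.polyfit(rho,P[:,2],1); print("  slope deg",np.degrees(np.arctan(k[0])),"rho",np.percentile(rho,[3,97]))
m=(C[...,2]>.215)&(C[...,2]<.24)&(np.hypot(C[...,0]-.551,C[...,1]-.085)<.05)
Q=C[m];print("grip",np.median(Q[:,2]),cv2.minAreaRect((Q[:,:2]*1000).astype(np.float32)))
```

```text
start [-0.05  0.37  1.55  0.    1.22  1.19] [ 0.30681556 -0.40254617 -0.82646856] 32.175
45 [0.5743 0.0191 0.223 ] [ 1.2 -0.1  1.1] 33.03
38 [0.576  0.0136 0.2165] [-0.1  1.   0.1] 33.32
30 [0.5777 0.0086 0.2088] [-1.3  0.6  0.1] 33.62
22 [0.5796 0.0031 0.2012] [-0.2  0.3  1.7] 33.93
14 [ 0.5812 -0.0015  0.1927] [ 0.6 -0.2  1.3] 34.25
7 [ 0.5823 -0.0047  0.1847] [-0.9  0.3  1.3] 34.54
0 [ 0.583  -0.0069  0.1762] [-0.4  1.2  1.1] 34.84
-7 [ 0.5835 -0.0083  0.1694] [-0.  -1.4  1.6] 35.11
-13 [ 0.5836 -0.0088  0.1633] [-0.5 -0.2  1.7] 35.36
-18 [ 0.5837 -0.0086  0.1582] [0.4 0.9 1.9] 35.61
-22 [ 0.5837 -0.0081  0.1543] [0.1 1.3 2.8] 35.86
-25 [ 0.5834 -0.0077  0.1511] [0.2 0.4 2.2] 36.11
-28 [ 0.5832 -0.007   0.148 ] [0.6 1.5 4. ] 36.36
-30 [ 0.583  -0.0064  0.1462] [0.9 1.1 3.7] 36.61
('over', np.float64(0.001)) [ 0.583  -0.0064  0.1452] [0.2 0.9 5.9] 36.86
('over', np.float64(0.002)) [ 0.5831 -0.0064  0.1443] [-0.5  1.1  7. ] 37.11
('over', np.float64(0.003)) [ 0.583  -0.0064  0.1432] [-0.6  1.   5.7] 37.36
('over', np.float64(0.004)) [ 0.583  -0.0064  0.1422] [-0.3  0.9  6.2] 37.61
('over', np.float64(0.005)) [ 0.5829 -0.0064  0.1411] [ 0.9 -0.   3.9] 37.86
('over', np.float64(0.006)) [ 0.5831 -0.0063  0.1403] [0.1 1.1 5.7] 38.11
('over', np.float64(0.007)) [ 0.5833 -0.0064  0.1396] [-1.5  0.5  8.7] 38.36
('over', np.float64(0.008)) [ 0.5835 -0.0063  0.139 ] [-1.1  0.2 11. ] 38.61
('over', np.float64(0.009)) [ 0.5837 -0.0064  0.1384] [-2.7  0.4 15.4] 38.86
40.3417
red [303.47926267 173.51843318] 434 [0.58148339 0.00244746 0.1197919 ]
  slope deg 59.96053956857372 rho [-0.098812   -0.07566318]
red [138.91324201 175.33105023] 438 [0.5234967  0.1697514  0.12767191]
  slope deg -58.59588671377207 rho [0.07687942 0.10165507]
grip 0.226910551609961 ((554.18310546875, 81.58820343017578), (28.188289642333984, 44.18840408325195), 17.015073776245117)
```

View pics/r2W.png

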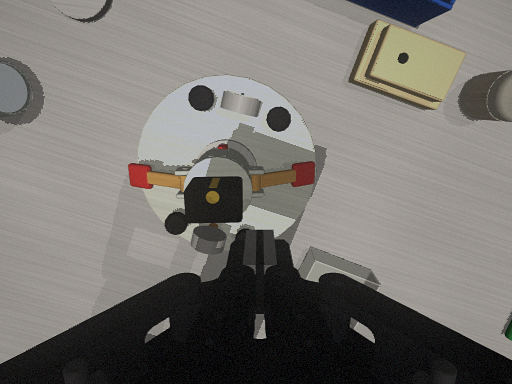

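View pics/r2Sc.png

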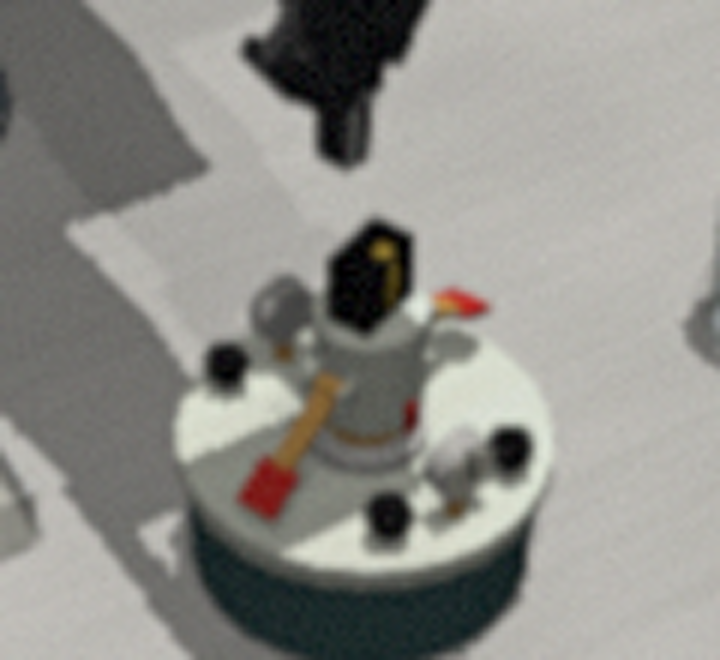

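View pics/r2D.png

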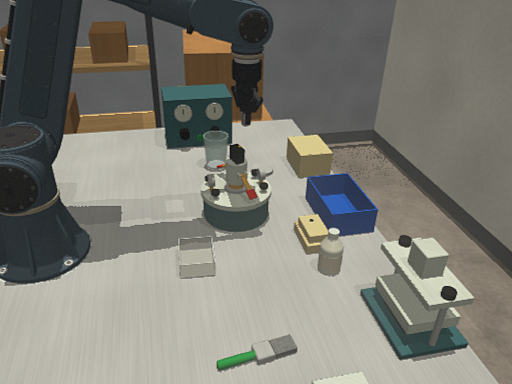

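Both arms look down, but the left pad seems to have risen: median z 0.128 against 0.120 before, and about 9 px higher in the zoomed scene crop. I'll look again from the same pose as the earlier check.

Run:
```python
from arm import *
from seg import *
def look(tag):
    d=shot("wrist",tag);C=cloud(d); print(tag,r.current_t())
    for b in blobs(redmask(d),60):
        P=C[b[2]]; v=P[:,:2]-[CX,CY]; rho=v@np.array([-np.sin(CAPYAW),np.cos(CAPYAW)]); k=np.polyfit(rho,P[:,2],1)
        print("red",b[1],b[0][4],np.median(P,0),"slope",np.degrees(np.arctan(k[0])),np.percentile(rho,[3,97]))
    m=(C[...,2]>.2)&(C[...,2]<.24)&(np.hypot(C[...,0]-.551,C[...,1]-.085)<.05)
    Q=C[m]; Q=Q[np.abs(Q[:,2]-np.median(Q[:,2]))<.006]; n=np.linalg.svd(Q-Q.mean(0))[2][2]; print("grip",Q.mean(0),"normal",n/np.sign(n[2]))
r.move_to([0.545,0.10,0.33],down(CAPYAW)); look("c1W")
shot("scene","c1S"); crop("c1S",220,110,340,220,6,"c1Sc")
shot("side","c1D"); crop("c1D",180,120,300,240,5,"c1Dc")
```

```text
c1W 41.7167
red [258.97987616  96.79411765] 646 [0.52178342 0.17062512 0.12743537] slope -30.87157768566365 [0.07898297 0.10306073]
grip [0.55090188 0.08947763 0.22713847] normal [-0.01063245  0.00250387  0.99994034]
```

View pics/c1W.png

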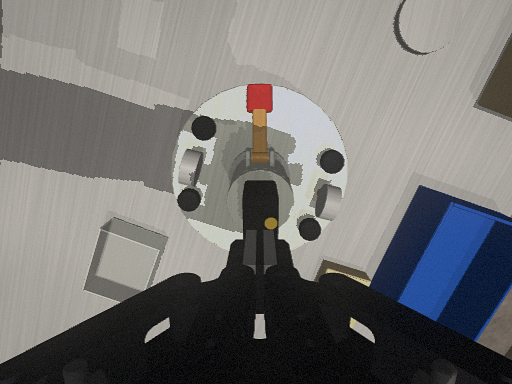

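View pics/c1Dc.png

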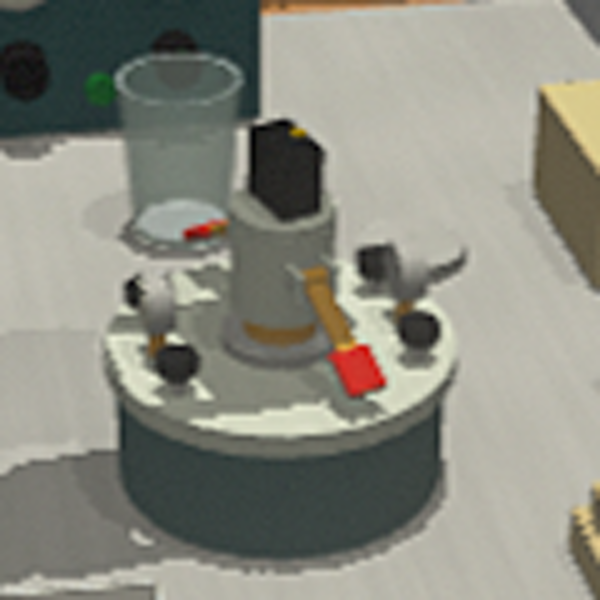

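```bash
python3 - <<'E'
from arm import *
from seg import *
y=np.array([-np.sin(CAPYAW),np.cos(CAPYAW),0])
for t in("relW","l2W","r2W","c1W"):
    d=load(t);C=cloud(d)
    m=(C[...,2]>.22)&(C[...,2]<.235)&(np.hypot(C[...,0]-.551,C[...,1]-.085)<.03)
    m=cv2.erode(m.astype(np.uint8),np.ones((5,5)))>0
    Q=C[m]; A=np.c_[Q[:,:2]-[CX,CY],np.ones(len(Q))]; k,_,_,_=np.linalg.lstsq(A,Q[:,2],rcond=None); res=Q[:,2]-A@k
    print(t,"grip slope along y",k[:2]@y[:2],"x",k[:2]@np.array([y[1],-y[0]]),"z",k[2],"rms",res.std(),len(Q))
    for b in blobs(redmask(d),60):
        e=cv2.erode(b[2].astype(np.uint8),np.ones((3,3)))>0;P=C[e];rho=(P-[CX,CY,0])@y
        # top face via plane ransac-ish: upper part by bins
        bins=np.linspace(*np.percentile(rho,[5,95]),6); print("  pad",[(round((bins[i]+bins[i+1])/2,4),round(np.median(P[(rho>=bins[i])&(rho<bins[i+1])][:,2]),4)) for i in range(5)])
E
python3 - <<'E'
import cv2,numpy as np
a=cv2.imread('pics/l2W.png')[70:180,200:320];b=cv2.imread('pics/c1W.png')[70:180,200:320]
cv2.imwrite('pics/cmp1.png',cv2.resize(np.hstack([a,b]),None,fx=3,fy=3,interpolation=2))
E
```

```text
relW grip slope along y -0.0034867694078090906 x 0.009650331169416172 z 0.22669204945435442 rms 0.0007269149339896999 1668
  pad [(np.float64(0.0733), np.float64(0.189)), (np.float64(0.0771), np.float64(0.1922)), (np.float64(0.0808), np.float64(0.1951)), (np.float64(0.0846), np.float64(0.1982)), (np.float64(0.0884), np.float64(0.2012))]
  pad [(np.float64(-0.092), np.float64(0.1959)), (np.float64(-0.0881), np.float64(0.1935)), (np.float64(-0.0843), np.float64(0.1905)), (np.float64(-0.0805), np.float64(0.1877)), (np.float64(-0.0766), np.float64(0.1849))]
l2W grip slope along y -0.04724013100639972 x -0.0036305127280696382 z 0.22734724235070342 rms 0.0007489259726033076 1136
  pad [(np.float64(0.0816), np.float64(0.1247)), (np.float64(0.0853), np.float64(0.1224)), (np.float64(0.089), np.float64(0.1203)), (np.float64(0.0928), np.float64(0.1178)), (np.float64(0.0965), np.float64(0.1154))]
r2W grip slope along y 0.046092639661673415 x -0.016608394395964128 z 0.22731769266307178 rms 0.000771265537972982 1552
  pad [(np.float64(-0.0956), np.float64(0.1145)), (np.float64(-0.092), np.float64(0.1169)), (np.float64(-0.0884), np.float64(0.1193)), (np.float64(-0.0848), np.float64(0.1213)), (np.float64(-0.0812), np.float64(0.1237))]
  pad [(np.float64(0.0809), np.float64(0.1318)), (np.float64(0.0851), np.float64(0.1299)), (np.float64(0.0892), np.float64(0.1278)), (np.float64(0.0933), np.float64(0.1259)), (np.float64(0.0975), np.float64(0.1238))]
c1W grip slope along y -0.001137123818685611 x 0.01578205157592178 z 0.2275143900982332 rms 0.000785236471310847 858
  pad [(np.float64(0.0829), np.float64(0.1312)), (np.float64(0.087), np.float64(0.1291)), (np.float64(0.091), np.float64(0.1274)), (np.float64(0.0951), np.float64(0.1253)), (np.float64(0.0991), np.float64(0.1232))]
```

View pics/cmp1.png

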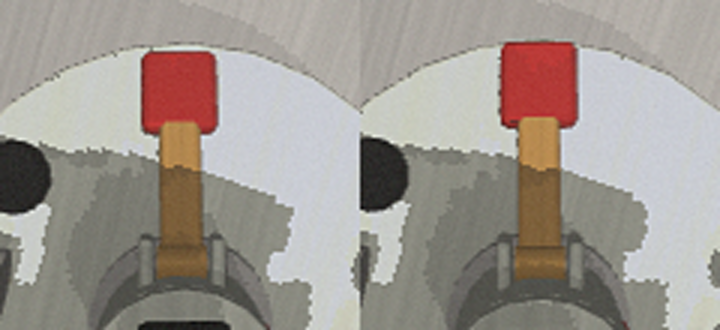

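The measurements show the cap rocked about 2.7° on the post, towards whichever arm was pressed last, while the arms kept about -29° relative to the cap. To level and seat it again, I'll press straight down on the grip's top with the shut fingers, a touch to the left of centre.

```bash
cat > fin.py <<'E'
from arm import *
from seg import *
y=np.array([-np.sin(CAPYAW),np.cos(CAPYAW),0])
def look(t):
    d=shot("wrist",t);C=cloud(d)
    m=(C[...,2]>.22)&(C[...,2]<.235)&(np.hypot(C[...,0]-.551,C[...,1]-.085)<.03); m[225:,:]&=False if False else True
    m=cv2.erode(m.astype(np.uint8),np.ones((5,5)))>0
    Q=C[m]; A=np.c_[Q[:,:2]-[CX,CY],np.ones(len(Q))]; k=np.linalg.lstsq(A,Q[:,2],rcond=None)[0]
    print(t,"grip slope y",k[:2]@y[:2],"x",k[:2]@np.array([y[1],-y[0]]),"z",k[2],len(Q),r.current_t())
    for b in blobs(redmask(d),60):
        e=cv2.erode(b[2].astype(np.uint8),np.ones((3,3)))>0;P=C[e];rho=(P-[CX,CY,0])@y
        bins=np.linspace(*np.percentile(rho,[5,95]),6); mm=[np.median(P[(rho>=bins[i])&(rho<bins[i+1])][:,2]) for i in range(5)]
        kk=np.polyfit((bins[1:]+bins[:-1])/2,mm,1); print("  pad rho",rho.mean(),"z",np.median(mm),"slope deg",np.degrees(np.arctan(kk[0])))
E
python3 - <<'E'
from fin import *
o=0.006
X,Y=CX+o*y[0],CY+o*y[1]
r.move_linear([X,Y,0.262],vel=0.2); r.sleep(0.05)
F0=np.array(r.current_contact_force())
r.move_linear([X,Y,0.250],vel=0.08)
for z in np.arange(0.249,0.236,-0.001):
    r.move_linear([X,Y,z],vel=0.04); f=np.array(r.current_contact_force())-F0
    print(round(z,4),np.round(r.current_tool_pos(),4),np.round(f,1),round(r.current_t(),2))
    if f[2]>22: break
r.move_linear([X,Y,0.27],vel=0.15)
r.move_to([0.57,0.05,0.33],down(CAPYAW-np.pi/2)); look("f1W")
shot("scene","f1S"); crop("f1S",220,110,340,220,6,"f1Sc")
E
```

```text
0.249 [0.5501 0.0909 0.2499] [-2.6  1.3  4.4] 42.91
0.248 [0.5505 0.0911 0.2498] [-2.5  3.  11.1] 43.16
0.247 [0.5508 0.0913 0.2497] [-3.8  3.1 17.1] 43.41
0.246 [0.5511 0.0915 0.2496] [-4.7  4.3 23.9] 43.66
f1W grip slope y 0.036519419790224085 x -0.013968200961349606 z 0.22716021280990312 1483 45.3583
  pad rho 0.08965592299918587 z 0.12636269185668797 slope deg -28.56048999145531
  pad rho -0.08828745325018829 z 0.12060368339401753 slope deg 31.896437002276915
```

View pics/f1Sc.png

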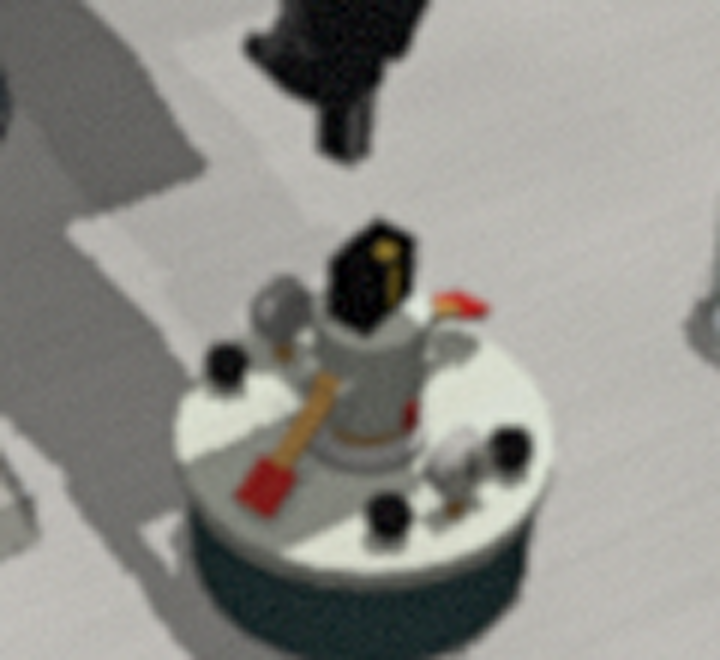

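Both arms are fully down relative to the cap (left about -30.6°, right about -29.8°), and the cap is home. A tilt of about 1.7° towards the right remains. I'll nudge the left pad lightly by a set amount to level it and confirm that its arm is against its stop.

Run:
```python
from fin import *
rho,zt=tip(np.radians(-30),0.009); P=pose(1,rho,zt)
r.move_linear([P[0],P[1],0.21],vel=0.3); F0=np.array(r.current_contact_force())
r.move_linear([P[0],P[1],0.148],vel=0.12)
for z in np.arange(0.1470,0.1395,-0.001):
    r.move_linear([P[0],P[1],z],vel=0.05); f=np.array(r.current_contact_force())-F0
    print(round(z,4),np.round(r.current_tool_pos(),4),np.round(f,1),round(r.current_t(),2))
    if f[2]>12 or r.current_tool_pos()[2]<0.1412: break
r.move_linear([P[0],P[1],0.20],vel=0.2); r.move_linear([0.57,0.05,0.33],vel=0.3); look("f2W")
shot("scene","f2S");crop("f2S",220,110,340,220,6,"f2Sc"); shot("side","f2D"); crop("f2D",180,120,300,240,5,"f2Dc")
```

```text
0.147 [0.5207 0.1764 0.1476] [-1.2 -0.2  0.2] 47.08
0.146 [0.5204 0.1764 0.146 ] [-2.  -0.9 -0.8] 47.33
0.145 [0.5204 0.1764 0.145 ] [-1.6 -0.4 -0.2] 47.58
0.144 [0.5206 0.1764 0.1442] [-1.2 -1.5  2.4] 47.83
0.143 [0.5206 0.1763 0.1431] [-1.  -0.8  4. ] 48.08
0.142 [0.5205 0.1764 0.1421] [-0.4 -1.   5. ] 48.33
0.141 [0.5205 0.1764 0.1411] [-0.  -1.6  5.8] 48.58
f2W grip slope y -0.025153940313516143 x -0.015769846398433526 z 0.22694775245135868 1522 49.8417
  pad rho 0.08778357824731546 z 0.12074460131082781 slope deg -30.10650166869451
  pad rho -0.08999625839486554 z 0.12566670527424262 slope deg 28.472335949841597
```

View pics/f2Sc.png

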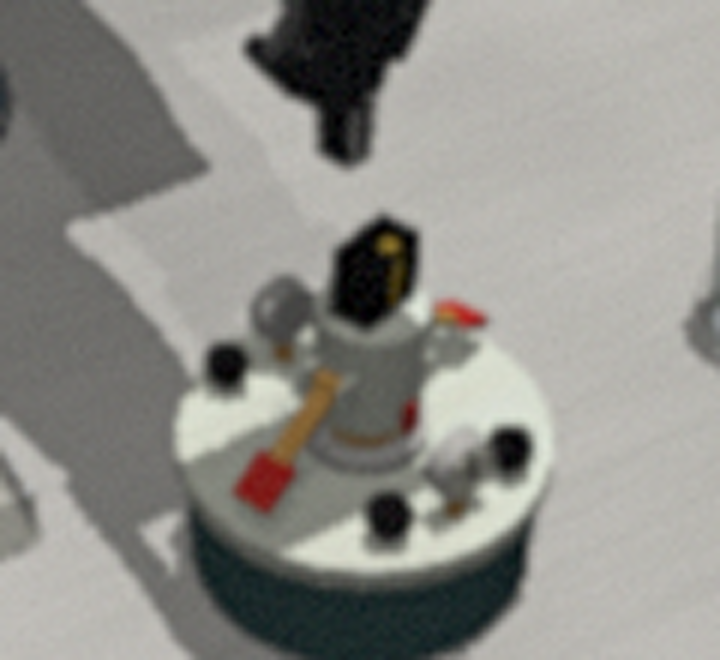

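View pics/f2Dc.png

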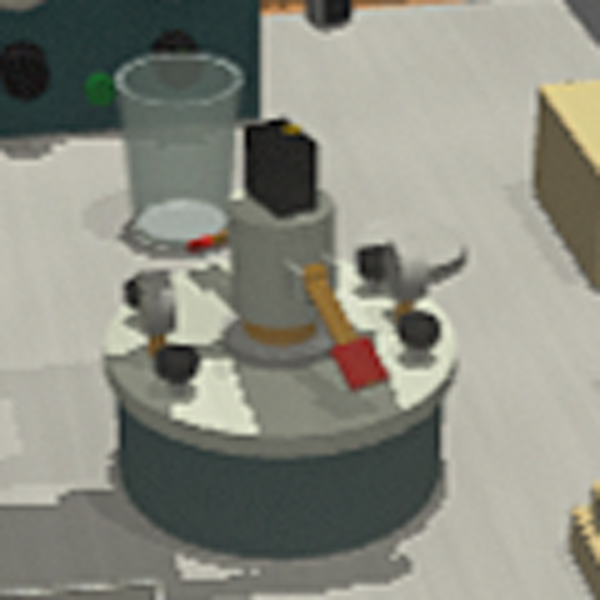

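View pics/f2S.png

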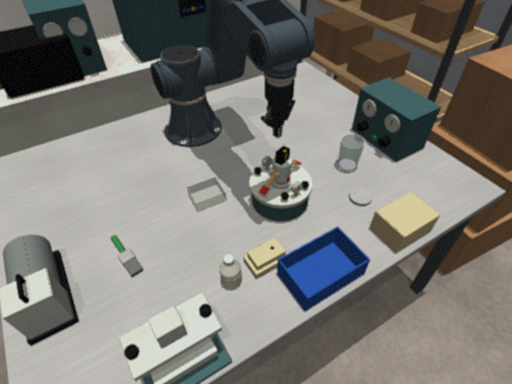

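Run:
```python
from h import *
print(r.current_contact_force(),r.current_t()); print(r.hand_in())
```

```text
[ 0.26901462  0.46652005 -0.2968374 ] 49.9417
the job is handed in; nothing more can be done
None
```

The cap is on the port and fully home, both cam arms are down, and I handed the job in at 49.9 s with the gripper clear of everything.

- **Fitting the cap:** I found the lug at about 0.335 rad in world with the wrist camera and turned the cap to match. The notch passed over the lug with no load. The seal plug went down at about 13 N, and the cap met a hard stop exactly at the expected home height with both arms still raised.
- **Swinging the arms:** I released the cap, then swung the left arm to its stop, about 15 N at the end. I checked it, then swung the right arm to its stop the same way.
- **Last checks:** The grip's top is at z 0.227, which is the home height. Both pads slope about 28–30° below level, the lug is in the notch, and the bystanders I could see in the scene view stand where they were.

**Tilt left in the cap:** the cap is not perfectly level. It rocks 1.5–2° on the post, within its play, towards whichever arm was pressed last. After the right arm went down, the left pad rose about 7 mm.

I tried to level it with one press on the grip's top and a light push on the left pad, which I made after the right arm was down. The tilt moved to the left side instead of going away; the left pad now sits about 5 mm lower than the right. Measured against the cap, the arms appear to be at their stops to within about 2°.

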